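# Load a power unit into the test dock and start the test

## Robot

A 6-joint arm with a two-finger parallel gripper is mounted at the origin on the work surface. World frame = base frame: x ahead of the robot, y to its left, z up, the work surface at z = 0. Lengths are in mm, angles in rad, forces in N, time in s.
With the tool pointing down it reaches from about 275 to 750 mm from the base axis. Payload 10.2 kg.
Tool frame: the origin (TCP) lies midway between the tips of the shut fingers; the grasp point (between the pads) lies 19 mm behind it; z points along the fingers, y is the direction in which the jaws open and shut (so a half turn about z gives the same grasp; the last joint's range is limited). The gripper opens to 85 mm and grips with 20 to 120 N. Pads are 22 mm wide; open, the fingers measure 114 mm over their backs; the gripper's body (76 mm by 85 mm) begins 54 mm behind the grasp point. The pads swing forward as they close: fully open they stand 13 mm farther back than shut.
Start: joints at [1.006, 0.313, 1.498, -0, 1.331, -0.223], TCP at [175.984, 494.632, 231.294] pointing down, gripper open.
Joint ranges: [-2.94, 2.94], [-0.97, 2.17], [0.19, 2.56], [-1.23, 4.37], [0.02, 3.11], [-2.88, 2.88]. Speed limits (rad/s): [2.39, 2.39, 3.01, 3.14, 3.14, 3.14].

## Interface

Orientations are given as a unit quaternion [w, x, y, z].
In Python, from rig import sense, optics, ctrl gives the robot as it stands.
- The arm moves only by the tool play_rows, never from a script. Its argument "plan" is a list of rows, each a list of 7 numbers: the shift along the world's x, y, z in mm, then the turn, a rotation vector about the world's x, y, z in rad, then the opening, from -1 (shut) to 1 (fully open), so that 0 is half open. A call has 1 to 5 rows; each row shifts and turns the pose as measured when the row begins; what a row does not reach is not made up. A row lasts 1/12 s, in which the tool goes at most 41.7 mm and 7.16 degrees, less where a joint would pass 70% of its speed; a pose out of reach is approached as far as the arm can. A call is refused whole if a number of a shift passes 41.7 or a number of a turn 0.125, either way. A call with a gripper value outside its range is refused whole. The fingers move at their own pace and stop on an object; "grip_force" is the grip in N (left out, the last holds). Time passes only in rows, so rows that do not move let the fingers close. It gives the time, the measured TCP pose, the force and the opening at its end, in the units of the state.
- sense(): the state, without advancing time (a new reading comes with each control period).
- optics.capture(name): name is "scene" or "top" or "wrist"; returns a dict with "img" (480x640x3 uint8, blue, green, red), "fx", "fy", "cx", "cy" (pixels), "dist" ([k1, k2, p1, p2, k3] as OpenCV has them; the pictures are not rectified), "world_to_cam" (4x4, takes a point from world to camera coordinates). Camera axes: x right, y up, looking along -z (the intrinsics and any distortion apply to the point x, -y, -z); pixel columns grow to the right and rows downward; lengths in mm; the calibration is good to about 2 mm. A picture is of the moment at which its call begins. There is no depth.
- ctrl.finish_job(): hands the job in, once; it reports no verdict.
The state is a dict: "time_s": time; "joints": joint angles; "dq": joint speeds; "tau": joint torques, N m; "eef_pos": TCP position; "ee_rot": TCP orientation; "force": force on the tool from outside, world axes, zero at the start; "wrist_torque": the same for the moment, N m; "grip_width": opening from 0.0 (shut) to 1.0 (fully open).
Only numpy, scipy, OpenCV 4.12 (cv2) and the standard library are available. Lean on these libraries where they do the work, as an engineer would, in place of code of your own. Each camera call takes 0.05 s, during which the arm holds its last target. There are 200 camera calls.

## Task

Load the flat metal power unit into the blue-railed test dock: push it up the ramp and over the lip until it lies flat on the deck, then on under the hood to the stops, and press it home from behind with a firm, steady 15 to 20 N, never more, or its contacts bend. With the unit home, press the dock's green button right down and let it go, to start the test. Leave the red button and the other things on the bench alone.

Things in the scene. Friction and masses are not known exactly. Their poses are not given: they have to be found in the camera images.
- unit: Power unit: bright metal box 120 long, 92 wide, 42 mm high, 0.55-0.8 kg (too wide to grip), dark slots on top. Origin: centre of its underside; x points to its nose (yellow plate on top at that end), z up. Starts flat on the bench before the ramp, nose 60-95 mm short of the ramp's foot, up to 25 mm off the dock's centre line, up to 0.2 rad askew. Its flat rear face is to be pushed; it slides at 2-6 N.
- dock: Test dock fixed to the bench. Origin on the bench, middle of the ramp's foot; x = loading direction, up the ramp; y to the left of it; z up. The ramp climbs from 0 at x = 0 to 12 mm at x = 98 mm. Blue side rails, 98 mm apart inside, tops 24 mm above the bench, run from x = 0 to 215 mm and flare to 141 mm apart at x = -47 mm.
- lip (a point): Top middle of the steel lip at the head of the ramp, dock x = 102 mm, axes as the dock's. The lip is 8 mm wide along x and 12 mm high; the flat dark deck beyond it is 9 mm high, so the unit drops 3 mm behind the lip once its rear face passes dock x = 106 mm.
- deck (a point): Point on the deck (9 mm up) at dock x = 185 mm, axes as the dock's. The grey contact head beyond is clamped by hand: on its rubber-backed brass stops the unit's origin lies somewhere from dock x = 180 to 204 mm, not reported, to be felt; they give 1-2 mm. Over the last 6 mm the nose pushes back a steel ejector bar: 4 N extra drag, stays back. Hood, 62-68 mm above the bench, overhangs the nose by 18 mm.
- green_top (a point): Centre of the top of the green start button, 26 mm across, about 48 mm above the bench; pressed straight down it bottoms at about 5 N and springs back up. The buttons stand on a grey console 30 mm high beside the deck (dock x 112 to 238 mm, y -137 to -71 mm).
- green (a joint): Green start button: 0 up, 0.006 fully pressed (m).
- red_top (a point): Centre of the top of the red stop button beside it, same size, 64 mm from the green one. Either of the two may be the one nearer the ramp.
- red (a joint): Red stop button: 0 up, 0.006 fully pressed. To be left alone.
- drill: Cordless drill standing on its black battery, red, 210 mm high, battery 115 x 72 mm; origin under the battery's centre. Bystander.
- tape_a: Yellow ring of tape core, 76 mm across, 45 mm high; origin under its centre. Bystander.
- tape_b: A second yellow ring like it; origin under its centre. Bystander.
- screwbox: Clear open box of screws 120 x 85 x 35 mm; origin under its centre. Bystander.
- driver: Blue-handled screwdriver lying on the bench; origin in its lower side, x along it. Bystander.
- meter: Panel meter lying face down, 96 x 96 mm and 74 mm high; origin under its centre. Bystander.
- carton: Cardboard carton 110 x 160 x 70 mm; origin under its centre. Bystander.
There are look-alikes about, which are no part of the job. Leave any pink or purple look-alike of the unit alone.

How it is judged (in metres and radians):
On the way, in this order (a step that is already met when the one before it is completed fails the run):
1. the unit has gone over the lip and lies flat on the deck behind it (x of unit in the frame of dock above 0.168 m and z of unit in the frame of dock between 0.0065 and 0.0115 m and y of unit in the frame of dock between -0.008 and 0.008 m and angle between unit's own z axis and vertical below 0.035 rad), for 0.05 s.
2. the unit is pressed home: fingers push on it from behind with 14 N or more, which only the stops can give (all of step 1 and x of unit in the frame of dock above 0.178 m and contact force between the fingers and unit above 14 N and height (world z) of the grasp point below 0.068 m), for 0.2 s.
3. the green button is pressed right down (x of unit in the frame of dock above 0.178 m and value of joint green above 0.005 m), for 0.05 s.
At the end, for the whole second after the job is handed in: The unit lies flat (within 2 degrees) on the deck behind the lip, within 8 mm of the centre line and where it was pressed home (origin beyond dock x = 178 mm), at rest and not touched; the green button has been pressed and is up again (all of step 1 and x of unit in the frame of dock above 0.178 m and linear speed of unit below 0.01 m/s and value of joint green below 0.0015 m and contact force between the fingers and unit below 0.1 N).
It fails at once if once over the lip, the unit is pushed with more than 25 N (x of unit in the frame of dock above 0.165 m and contact force between any of the fingers, the arm and unit above 25 N).
It fails at once if the red button is pressed (value of joint red above 0.003 m).
It fails at once if the green button is pressed before the unit is home (value of joint green above 0.004 m and x of unit in the frame of dock below 0.178 m).
It fails at once if a bystander (drill, tape rings, box of screws, screwdriver, panel meter, carton) is shifted by more than 25 mm (distance of any of drill, tape_a, tape_b, screwbox, driver, meter, carton from where it was at the start of the episode above 0.025 m).
It also fails if it takes over 72 s, if anything falls off the work surface, if the arm or the gripper's body presses on something with over 40 N, if the wrist force passes 120 N, or if a joint passes its speed limit or range.

## Working session

There is one attempt and no reset: what is moved stays moved. The work goes in short steps, Python scripts to look and compute and a tool call to move; the robot and the scene stay as the last step left them, time stands still between calls to the robot, and variables do not carry over. Pictures are saved under pics/ and viewed, about 8 in all and at most 12, crops included, and the job is handed in when it is done.

Besides the shell and the picture viewer there is one more tool, called after ">>>" by a JSON object that holds its "fn" and its "kwargs". play_rows: Moves the arm, as the interface text tells. Its arguments: {"type":"object","properties":{"plan":{"type":"array"},"grip_force":{"type":"number"}},"required":["plan"]}

```bash
ls; mkdir -p pics; cat > h.py <<'E'
import numpy as np, cv2
from rig import sense, optics, ctrl
def cap(n):
    c=optics.capture(n); c["K"]=np.array([[c["fx"],0,c["cx"]],[0,c["fy"],c["cy"]],[0,0,1.]]); c["d"]=np.array(c["dist"],float); c["W"]=np.array(c["world_to_cam"]); return c
def ray(c,px,z):
    p=cv2.undistortPoints(np.array(px,float).reshape(-1,1,2),c["K"],c["d"]).reshape(-1,2)
    R=c["W"][:3,:3];t=c["W"][:3,3];o=-R.T@t
    d=np.c_[p[:,0],-p[:,1],-np.ones(len(p))]@R
    return o+d*((z-o[2])/d[:,2])[:,None]
def proj(c,P):
    P=np.atleast_2d(np.array(P,float));q=P@c["W"][:3,:3].T+c["W"][:3,3]
    q=q*[1,-1,-1]
    return cv2.projectPoints(q,np.zeros(3),np.zeros(3),c["K"],c["d"])[0].reshape(-1,2)
E
python3 - <<'E'
from h import *
print(sense())
ims=[]
for n in("scene","top"):
    c=cap(n);cv2.imwrite(f"pics/{n}0.png",c["img"]);o=-c["W"][:3,:3].T@c["W"][:3,3];print(n,o,c["fx"],c["d"])
E
```

```text
pics
{'time_s': 0.0, 'joints': array([ 1.00558101e+00,  3.13451410e-01,  1.49841512e+00, -3.62443136e-05,
        1.33100463e+00, -2.23377224e-01]), 'dq': array([-0.0011835 ,  0.001717  , -0.00160245, -0.00040225,  0.00071908,
        0.00061088]), 'tau': array([ 5.19761215e-04, -4.12272584e+01, -2.59742635e+01, -2.00844247e-04,
        4.17146759e-03, -1.29370724e-05]), 'eef_pos': array([175.86078299, 494.40235863, 230.742622  ]), 'ee_rot': array([-2.29325768e-04,  1.70083790e-01,  9.85429396e-01, -5.96966600e-04]), 'force': array([-0.21273492, -0.45674562,  0.39599231]), 'wrist_torque': array([-0.01148399, -0.03901462, -0.04404298]), 'grip_width': 0.9971651681836603}
scene [1121.14873649  613.33283558 1484.30700958] 614.8837779380209 [-0.02079833  0.          0.          0.          0.        ]
top [ 237.79300947  -48.00323068 1333.12775622] 523.5065711370714 [-0.05966723  0.          0.          0.          0.        ]
```

View pics/scene0.png

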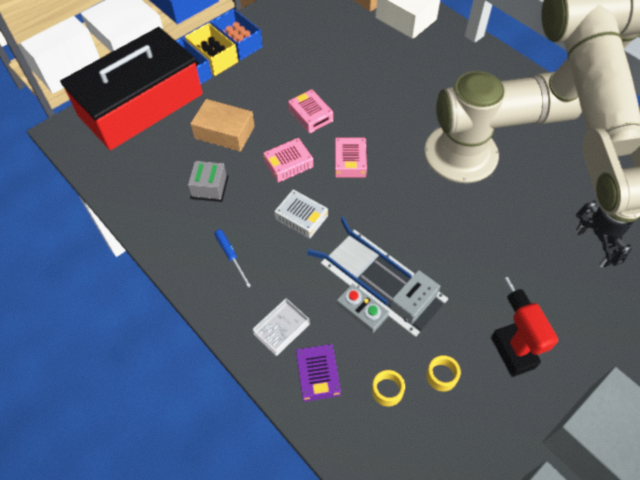

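View pics/top0.png

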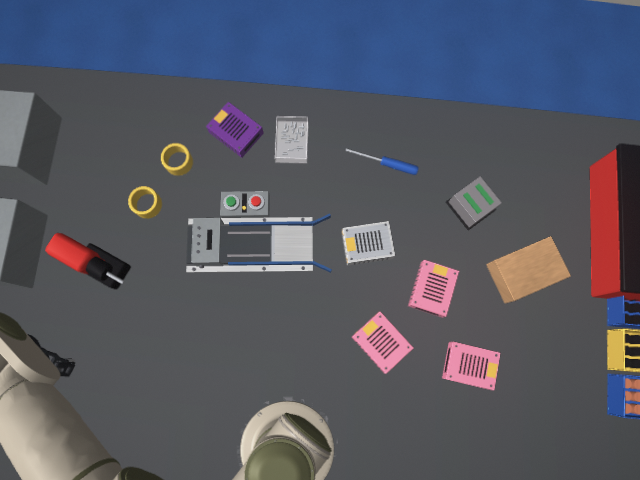

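The top view has the world's +y to the left. The unit is at about (368,242), the ramp foot at about (313,244), and loading runs leftwards. The green button at (231,202) is the far one and the red at (256,202) is nearer the ramp. Next I'll measure these.

```bash
cat > m.py <<'E'
from h import *
c=cap("top");s=cap("scene")
def cent(c,box,f):
    x0,y0,x1,y1=box;h=cv2.cvtColor(c["img"],cv2.COLOR_BGR2HSV)[y0:y1,x0:x1].astype(int)
    m=f(h[...,0],h[...,1],h[...,2]).astype(np.uint8);n,l,st,ce=cv2.connectedComponentsWithStats(m)
    k=1+np.argmax(st[1:,4]);return (l==k),ce[k]+[x0,y0],st[k]
G=lambda h,s,v:(h>40)&(h<90)&(s>100)&(v>60)
R=lambda h,s,v:((h<10)|(h>170))&(s>120)&(v>80)
def tri(c,a,s,b):
    pts=[]
    A=[];B=[]
    for cc,p in((c,a),(s,b)):
        p0=ray(cc,p,0)[0];d=ray(cc,p,100)[0]-p0;d/=np.linalg.norm(d);M=np.eye(3)-np.outer(d,d);A.append(M);B.append(M@p0)
    return np.linalg.solve(sum(A),sum(B))
for nm,f in(("green",G),("red",R)):
    _,a,st=cent(c,(218,188,272,218),f);_,b,_=cent(s,(330,275,395,335),f)
    print(nm,a,st[2:],"z48 top",ray(c,a,48)[0].round(1),"scene",ray(s,b,48)[0].round(1),"tri",tri(c,a,s,b).round(1))
# unit top face
def unit(c,box,T=120):
    x0,y0,x1,y1=box
    im=c["img"][y0:y1,x0:x1];h=cv2.cvtColor(im,cv2.COLOR_BGR2HSV)
    m=(h[...,2]>T).astype(np.uint8);m=cv2.morphologyEx(m,cv2.MORPH_CLOSE,np.ones((7,7)))
    cs,_=cv2.findContours(m,cv2.RETR_EXTERNAL,cv2.CHAIN_APPROX_NONE);k=max(cs,key=cv2.contourArea).reshape(-1,2)+[x0,y0]
    return k
if __name__=="__main__":
    for cc,box in((c,(334,212,402,272)),(s,(265,180,340,245))):
        k=unit(cc,box);P=ray(cc,k,42)[:,:2].astype(np.float32);r=cv2.minAreaRect(P);print("unit",r)
    # blue rails in top
    x0,y0,x1,y1=180,205,340,285
    h=cv2.cvtColor(c["img"],cv2.COLOR_BGR2HSV)[y0:y1,x0:x1].astype(int)
    m=((h[...,0]>100)&(h[...,0]<130)&(h[...,1]>110)&(h[...,2]>40))
    ys,xs=np.nonzero(m)
    for a,b in((205,245),(245,285)):
        q=(ys+y0>=a)&(ys+y0<b);P=ray(c,np.c_[xs[q]+x0,ys[q]+y0],24)
        print("rail n",q.sum(),"y range",P[:,1].min(),P[:,1].max())
        st=P[(P[:,1]>P[:,1].min()+55)];v=cv2.fitLine(st[:,:2].astype(np.float32),cv2.DIST_HUBER,0,.01,.01).ravel();print(v, st[:,1].min(),st[:,1].max())
        print(P[P[:,1].argmin()].round(1))
    big=np.hstack([cv2.resize(c["img"][180:290,170:410],None,fx=3.3,fy=3.3,interpolation=cv2.INTER_CUBIC)])
    b2=cv2.resize(s["img"][180:345,265:460],None,fx=1.4,fy=1.4)
    cv2.imwrite("pics/crop1.png",big)
E
python3 m.py
```

```text
green [230.64285714 201.01428571] [10  9 70] z48 top [588.7 206.3  48. ] scene [590.6 208.9  48. ] tri [589.5 207.5  44.2]
red [255.53424658 200.68493151] [10 10 73] z48 top [595.7 143.   48. ] scene [597.7 145.1  48. ] tri [596.6 143.7  44.4]
unit ((517.2647705078125, -150.27418518066406), (94.8507080078125, 123.9006118774414), 14.241127967834473)
unit ((526.385009765625, -140.790283203125), (111.56947326660156, 138.34918212890625), 13.91357135772705)
rail n 296 y range -49.622258183629455 207.54523647193258
[ 9.7656600e-02 -9.9522018e-01  5.4658435e+02  1.0372844e+02] 7.0765544529024 207.54523647193258
[582.9 -49.6  24. ]
rail n 304 y range -65.10954743754887 196.66753955696538
[ 1.013220e-01 -9.948537e-01  4.425340e+02  9.826111e+01] -8.236190070846675 196.66753955696538
[442.8 -65.1  24. ]
```

View pics/crop1.png

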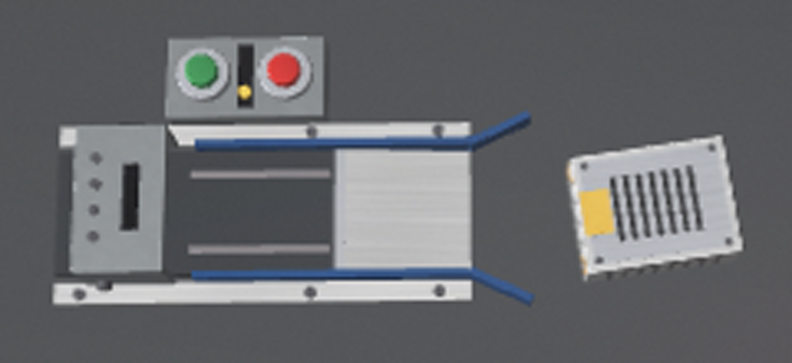

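The top-view crop shows the dock with its ramp foot at x of about 471, its axis nearly horizontal, and the silver unit at right with the yellow plate towards the ramp.

- **Dock:** foot at about (506,-11), with its axis along (-0.1, 0.995).
- **Unit:** origin at about dock (-141, +2), 0.15 rad askew. The nose is about 81 mm short of the foot, which fits the task.
- **Sizes:** the unit, the rails and the button spacing (63 mm against 64) all fit. The button height triangulates at 44 mm against the 48 given, which I'll probe by touch.

I'm moving behind the unit now.

>>> {"fn": "play_rows", "kwargs": {"plan": [[17.5,-37.5,0,0,0,-0.113,0],[17.5,-37.5,0,0,0,-0.113,0],[17.5,-37.5,0,0,0,-0.113,0],[17.5,-37.5,0,0,0,-0.113,0],[17.5,-37.5,0,0,0,-0.113,0]]}}

```text
time_s: 0.62
eef_pos: [260.8, 306.3, 228.7]
ee_rot: [-0.001, 0.443, 0.897, -0.001]
force: [0.5, 0.2, -0.1]
grip_width: 0.498
```

>>> {"fn": "play_rows", "kwargs": {"plan": [[17.5,-37.5,0,0,0,-0.113,0],[17.5,-37.5,0,0,0,-0.113,0],[17.5,-37.5,0,0,0,-0.113,0],[17.5,-37.5,0,0,0,-0.113,0],[17.5,-37.5,0,0,0,-0.113,0]]}}

```text
time_s: 1.03
eef_pos: [346.1, 115.9, 229.1]
ee_rot: [-0.0, 0.685, 0.728, 0.001]
force: [0.9, 0.8, 0.1]
grip_width: 0.502
```

>>> {"fn": "play_rows", "kwargs": {"plan": [[17.5,-37.5,0,0,0,0,0],[17.5,-37.5,0,0,0,0,0],[17.5,-37.5,0,0,0,0,0],[17.5,-37.5,0,0,0,0,0],[17.5,-37.5,0,0,0,0,0]]}}

```text
time_s: 1.45
eef_pos: [431.4, -74.5, 229.7]
ee_rot: [0.001, 0.689, 0.725, 0.001]
force: [0.7, 1.3, 0.0]
grip_width: 0.499
```

>>> {"fn": "play_rows", "kwargs": {"plan": [[19.8,-36.1,0,0,0,0.048,0],[19.8,-36.1,0,0,0,0,0],[19.8,-36.1,0,0,0,0,0],[19.8,-36.1,0,0,0,0,0],[19.8,-36.1,0,0,0,0,0]]}}

```text
time_s: 1.87
eef_pos: [528.6, -258.6, 228.9]
ee_rot: [0.0, 0.671, 0.741, 0.001]
force: [0.6, 0.3, 0.3]
grip_width: 0.5
```

>>> {"fn": "play_rows", "kwargs": {"plan": [[0,0,-20,0,0,0,0],[0,0,-38,0,0,0,0],[0,0,-38,0,0,0,0],[0,0,-38,0,0,0,0],[0,0,0,0,0,0,0]]}}

```text
time_s: 2.28
eef_pos: [530.7, -267.7, 89.5]
ee_rot: [0.004, 0.674, 0.739, 0.001]
force: [-0.8, 0.5, -1.4]
grip_width: 0.501
```

```bash
python3 - <<'E'
from h import *
s=sense();print(s["eef_pos"],s["ee_rot"],s["force"])
c=cap("wrist");cv2.imwrite("pics/w1.png",c["img"])
t=cap("top");cv2.imwrite("pics/t1.png",cv2.resize(t["img"][180:300,170:410],None,fx=3.3,fy=3.3))
E
```

```text
[ 530.7307538  -267.7454729    89.49434821] [0.0036418  0.67418896 0.73854874 0.00131996] [-0.82343603  0.52088026 -1.43251388]
```

View pics/w1.png

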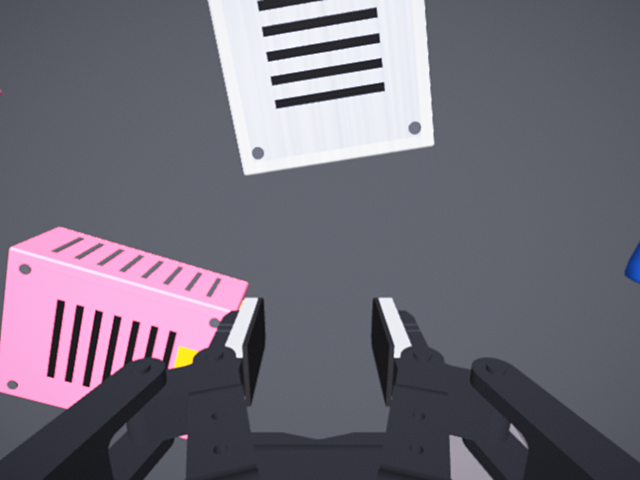

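The wrist view shows the unit's rear edge from (246,174) to (434,146), and a pink look-alike near the left finger with a corner at (248,285). I'll check both before lowering.

```bash
python3 - <<'E'
from h import *
c=cap("wrist")
u=np.array([-.0995,.995]);n=np.array([-.995,-.0995]);F=np.array([506,-11])
for p,z in (((246,174),42),((434,146),42),((248,285),42),((240,300),42),((225,310),0),((60,228),42)):
    P=ray(c,[p],z)[0];d=P[:2]-F;print(p,P.round(1),"dock",(d@u).round(1),(d@n).round(1))
P=np.array([530.7,-267.7]);print("tcp",(P-F)@u,(P-F)@n)
print(proj(c,[[530.7,-267.7,89.5]]))
E
```

```text
(246, 174) [ 494.9 -223.9   42. ] dock -210.7 32.2
(434, 146) [ 585.6 -202.1   42. ] dock -198.0 -60.2
(248, 285) [ 498.2 -283.7   42. ] dock -270.5 34.9
(240, 300) [ 494.1 -293.    42. ] dock -279.4 39.9
(225, 310) [ 477.7 -322.5    0. ] dock -307.2 59.2
(60, 228) [ 400.7 -260.    42. ] dock -237.3 129.6
tcp -257.87415 0.9651499999999551
[[309.9635275  302.66907724]]
```

>>> {"fn": "play_rows", "kwargs": {"plan": [[6.8,22.7,0,0,0,0.008,0],[0,0,-30,0,0,0,0],[0,0,-30,0,0,0,0],[0,0,-6,0,0,0,0],[0,0,0,0,0,0,0]]}}

```text
time_s: 2.85
eef_pos: [549.0, -251.1, 47.7]
ee_rot: [0.025, 0.67, 0.742, 0.003]
force: [0.4, -0.1, 0.1]
grip_width: 0.503
```

>>> {"fn": "play_rows", "kwargs": {"plan": [[-0.8,7.9,0,0,0,0,0],[-0.8,7.9,0,0,0,0,0],[-0.8,7.9,0,0,0,0,0],[-0.8,7.9,0,0,0,0,0],[-0.8,7.9,0,0,0,0,0]]}}

```text
time_s: 3.27
eef_pos: [547.9, -211.3, 56.9]
ee_rot: [0.031, 0.671, 0.741, 0.004]
force: [0.8, -0.1, -0.4]
grip_width: 0.5
```

```bash
python3 - <<'E'
from h import *
s=sense();print(s["eef_pos"],s["ee_rot"],s["force"])
c=cap("wrist");cv2.imwrite("pics/w2.png",c["img"])
E
```

```text
[ 547.91737347 -211.29868113   56.864626  ] [0.0310277  0.67076661 0.74100637 0.00435904] [ 0.79687754 -0.12977553 -0.43203013]
```

View pics/w2.png

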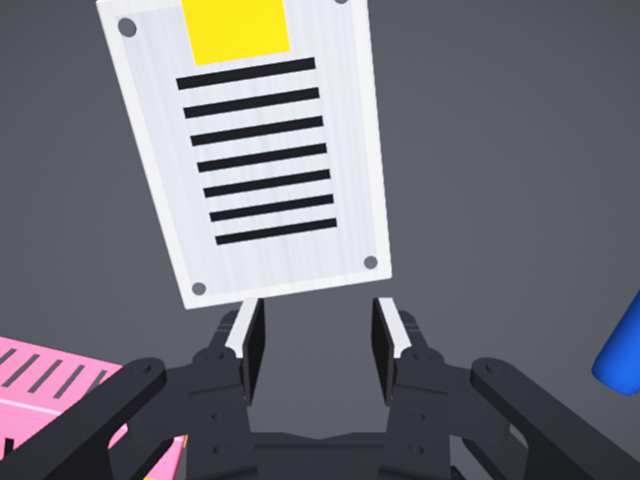

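The tool was drifting upward and tilting, so I'll look at the joints before pushing.

```bash
python3 - <<'E'
from h import *
from scipy.spatial.transform import Rotation as R
s=sense();print(s["joints"].round(3),s["dq"].round(3),s["eef_pos"])
q=s["ee_rot"];M=R.from_quat(q,scalar_first=True);print(M.as_matrix().round(3))
t=R.align_vectors([[0,0,-1],[-.0995,.995,0]],[M.as_matrix()[:,2],M.as_matrix()[:,0]])[0];print("turn to goal",t.as_rotvec().round(4))
E
```

```text
[-0.565  0.603  1.551 -0.002  0.926 -0.664] [-0.018  0.021 -0.018  0.     0.009 -0.034] [ 547.78027816 -209.81691548   56.78805217]
[[-0.099  0.994  0.051]
 [ 0.994  0.101 -0.034]
 [-0.039  0.048 -0.998]]
turn to goal [ 0.0345  0.0514 -0.0008]
```

>>> {"fn": "play_rows", "kwargs": {"plan": [[-3.5,-12.4,0,0.0115,0.017,0,0],[-3.5,-12.4,0,0.0115,0.017,0,0],[-3.5,-12.4,0,0.0115,0.017,0,0],[0,0,0,0,0,0,0],[0,0,0,0,0,0,0]]}}

```text
time_s: 3.73
eef_pos: [537.3, -244.7, 58.3]
ee_rot: [-0.001, 0.669, 0.743, 0.0]
force: [-0.6, -0.6, 1.0]
grip_width: 0.504
```

```bash
cat > st.py <<'E'
from h import *
from scipy.spatial.transform import Rotation as R
u=np.array([-.0995,.995]);n=np.array([-.995,-.0995]);F=np.array([506,-11])
s=sense();M=R.from_quat(s["ee_rot"],scalar_first=True).as_matrix()
t=R.align_vectors([[0,0,-1],[-.0995,.995,0]],[M[:,2],M[:,0]])[0].as_rotvec().round(4)
p=s["eef_pos"];d=p[:2]-F;print("t",s["time_s"],"pos",p.round(1),"dock",(d@u).round(1),(d@n).round(1),"turn",t,"F",s["force"].round(2),"Fu",(s["force"][:2]@u).round(2))
E
python3 st.py
```

```text
t 3.7333 pos [ 537.3 -244.7   58.3] dock -235.7 -7.9 turn [-0.0011 -0.0005 -0.0048] F [-0.6  -0.58  0.99] Fu -0.52
```

Position and tilt are correct now. I'll lower gently.

>>> {"fn": "play_rows", "kwargs": {"plan": [[0,0,-10,0,0,0,0],[0,0,-10,0,0,0,0],[0,0,-10,0,0,0,0],[0,0,-7,0,0,0,0],[0,0,0,0,0,0,0]]}}

```text
time_s: 4.15
eef_pos: [537.1, -241.5, 16.8]
ee_rot: [-0.001, 0.669, 0.744, 0.0]
force: [0.5, 0.7, -0.2]
grip_width: 0.498
```

```bash
python3 st.py
```

```text
t 4.15 pos [ 537.1 -241.5   16.8] dock -232.4 -8.0 turn [-0.0016 -0.0008 -0.0067] F [ 0.54  0.72 -0.2 ] Fu 0.67
```

>>> {"fn": "play_rows", "kwargs": {"plan": [[-0.8,8,0.5,0,0,0,0],[-0.8,8,0.5,0,0,0,0],[-0.8,8,0.5,0,0,0,0],[-0.8,8,0,0,0,0,0],[-0.8,8,0,0,0,0,0]]}}

```text
time_s: 4.57
eef_pos: [532.5, -199.2, 17.9]
ee_rot: [-0.0, 0.668, 0.744, -0.0]
force: [-1.3, -3.3, -1.3]
grip_width: 0.499
```

```bash
python3 st.py
```

```text
t 4.5667 pos [ 532.5 -199.2   17.9] dock -189.9 -7.7 turn [ 0.0004 -0.0009 -0.0069] F [-1.32 -3.29 -1.32] Fu -3.14
```

>>> {"fn": "play_rows", "kwargs": {"plan": [[-0.8,8,0,0,0,0,0],[-0.8,8,0,0,0,0,0],[-0.8,8,0,0,0,0,0],[-0.8,8,0,0,0,0,0],[-0.8,8,0,0,0,0,0]]}}

```text
time_s: 4.98
eef_pos: [528.4, -154.6, 18.7]
ee_rot: [0.001, 0.668, 0.744, -0.0]
force: [0.1, -2.5, -2.8]
grip_width: 0.5
```

```bash
python3 st.py; python3 - <<'E'
from h import *
c=cap("wrist");cv2.imwrite("pics/w3.png",c["img"])
E
```

```text
t 4.9833 pos [ 528.4 -154.6   18.7] dock -145.1 -8.0 turn [ 0.0017  0.0008 -0.0074] F [ 0.14 -2.51 -2.82] Fu -2.51
```

View pics/w3.png

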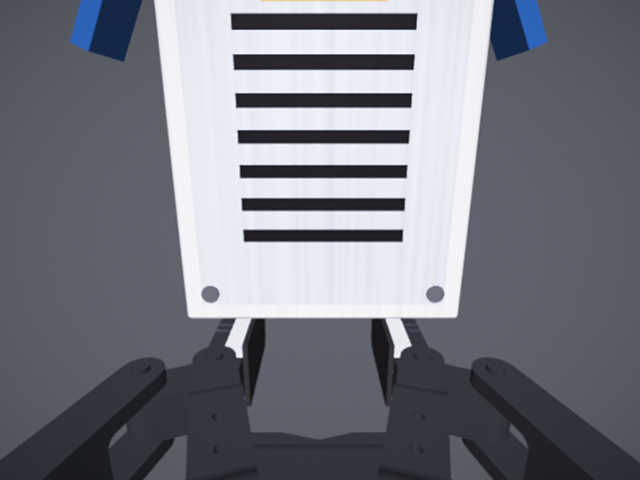

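The unit is flush with the fingers, with rear corners at (189,317) and (458,317). The flare tips show at about (97,52) and (521,52). I'll compute the side offset.

```bash
python3 - <<'E'
from h import *
c=cap("wrist")
u=np.array([-.0995,.995]);n=np.array([-.995,-.0995]);F=np.array([506,-11])
for p,z in (((71,45),24),((124,61),24),((547,45),24),((497,60),24),((189,317),42),((458,317),42),((155,0),42),((494,0),42)):
    P=ray(c,[p],z)[0];d=P[:2]-F;print(p,P.round(1),"dock",(d@u).round(1),(d@n).round(1))
E
```

```text
(71, 45) [440.2 -64.   24. ] dock -46.2 70.7
(124, 61) [456.9 -66.9  24. ] dock -50.8 54.5
(547, 45) [590.  -47.8  24. ] dock -45.0 -79.9
(497, 60) [575.3 -53.8  24. ] dock -49.5 -64.7
(189, 317) [ 484.2 -145.9   42. ] dock -132.0 35.2
(458, 317) [ 574.1 -136.1   42. ] dock -131.2 -55.3
(155, 0) [474.  -52.5  42. ] dock -38.1 36.0
(494, 0) [563.8 -42.8  42. ] dock -37.4 -54.3
```

>>> {"fn": "play_rows", "kwargs": {"plan": [[-2.8,2.8,0,0,0,0,0],[-2.8,2.8,0,0,0,0,0],[-0.6,6,0.2,0,0,0,0],[-0.6,6,0.2,0,0,0,0],[-0.6,6,0.2,0,0,0,0]]}}

```text
time_s: 5.5
eef_pos: [521.0, -130.5, 19.7]
ee_rot: [0.002, 0.669, 0.744, -0.0]
force: [0.3, -3.4, -2.0]
grip_width: 0.506
```

```bash
python3 st.py
```

```text
t 5.5 pos [ 521.  -130.5   19.7] dock -120.4 -3.0 turn [ 0.0028  0.0026 -0.0064] F [ 0.35 -3.42 -2.01] Fu -3.44
```

>>> {"fn": "play_rows", "kwargs": {"plan": [[-0.7,7,0.2,0,0,0,0],[-0.7,7,0.2,0,0,0,0],[-0.7,7,0.2,0,0,0,0],[-0.7,7,0.2,0,0,0,0],[-0.7,7,0.2,0,0,0,0]]}}

```text
time_s: 5.92
eef_pos: [516.7, -92.0, 20.6]
ee_rot: [0.002, 0.669, 0.744, -0.001]
force: [-0.4, -3.1, -2.9]
grip_width: 0.501
```

```bash
python3 st.py; python3 - <<'E'
from h import *
c=cap("wrist");cv2.imwrite("pics/w4.png",c["img"])
E
```

```text
t 5.9167 pos [516.7 -92.   20.6] dock -81.6 -2.6 turn [ 0.003   0.0018 -0.0064] F [-0.42 -3.08 -2.87] Fu -3.03
```

View pics/w4.png

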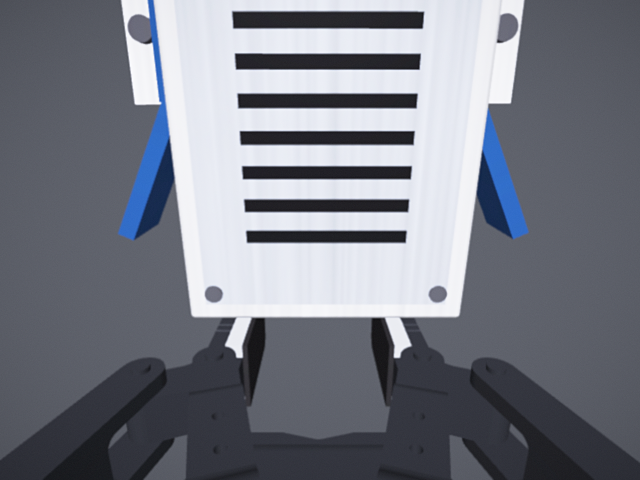

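Unit is centred between the rails (flare tips 119 and 527, unit 191 to 461). I'll keep pushing up the ramp.

>>> {"fn": "play_rows", "kwargs": {"plan": [[-0.7,7,0.2,0,0,0,0],[-0.7,7,0.2,0,0,0,0],[-0.7,7,0.2,0,0,0,0],[-0.7,7,0.2,0,0,0,0],[-0.7,7,0.2,0,0,0,0]]}}

```text
time_s: 6.38
eef_pos: [512.6, -53.1, 21.7]
ee_rot: [0.001, 0.668, 0.744, -0.001]
force: [-0.0, -4.0, -3.1]
grip_width: 0.498
```

>>> {"fn": "play_rows", "kwargs": {"plan": [[-0.7,7,0.2,0,0,0,0],[-0.7,7,0.2,0,0,0,0],[-0.7,7,0.2,0,0,0,0],[-0.7,7,0.2,0,0,0,0],[-0.7,7,0.2,0,0,0,0]]}}

```text
time_s: 6.8
eef_pos: [509.3, -15.3, 23.3]
ee_rot: [0.002, 0.668, 0.744, -0.001]
force: [0.1, -9.7, 4.7]
grip_width: 0.506
```

```bash
python3 st.py
```

```text
t 6.8 pos [509.3 -15.3  23.3] dock -4.6 -2.8 turn [ 0.0045  0.0027 -0.0077] F [ 0.13 -9.69  4.7 ] Fu -9.66
```

>>> {"fn": "play_rows", "kwargs": {"plan": [[-0.6,6,0.2,0,0,0,0],[-0.6,6,0.2,0,0,0,0],[-0.6,6,0.2,0,0,0,0],[-0.6,6,0.2,0,0,0,0],[-0.6,6,0.2,0,0,0,0]]}}

```text
time_s: 7.22
eef_pos: [507.8, 14.2, 27.5]
ee_rot: [0.007, 0.667, 0.745, -0.002]
force: [-4.6, -18.5, 8.1]
grip_width: 0.499
```

>>> {"fn": "play_rows", "kwargs": {"plan": [[-0.6,6,0.2,0,0,0,0],[-0.6,6,0.2,0,0,0,0],[-0.6,6,0.2,0,0,0,0],[-0.6,6,0.2,0,0,0,0],[-0.6,6,0.2,0,0,0,0]]}}

```text
time_s: 7.63
eef_pos: [506.1, 39.2, 33.8]
ee_rot: [0.013, 0.666, 0.746, -0.006]
force: [0.1, -1.9, -2.1]
grip_width: 0.498
```

```bash
python3 st.py; python3 - <<'E'
from h import *
c=cap("wrist");cv2.imwrite("pics/w5.png",c["img"])
E
```

```text
t 7.6333 pos [506.1  39.2  33.8] dock 50.0 -5.1 turn [ 0.0267  0.0111 -0.0127] F [ 0.1  -1.88 -2.06] Fu -1.88
```

View pics/w5.png

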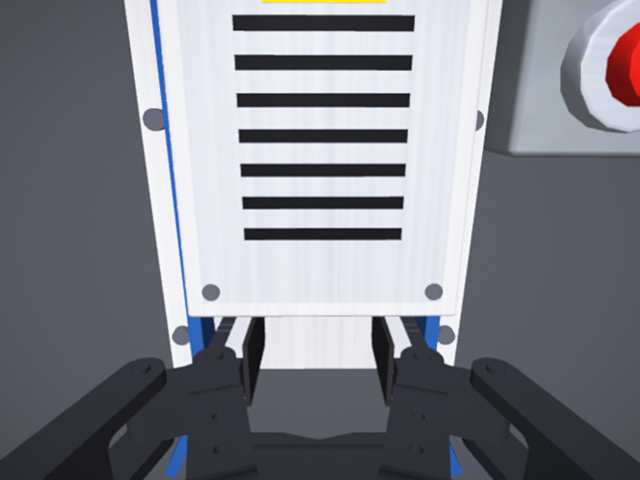

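The unit has tipped onto the lip with its origin near dock x = 123, and force is low. The tool has crept up and tilted slightly, so I'll correct that and continue slowly.

>>> {"fn": "play_rows", "kwargs": {"plan": [[-1,-1,-4,0.013,0.0055,-0.006,0],[-1,0,-4,0.013,0.0055,-0.006,0],[0,0,-2,0,0,0,0],[-0.4,4,0,0,0,0,0],[-0.4,4,0,0,0,0,0]]}}

```text
time_s: 8.1
eef_pos: [503.6, 46.5, 23.7]
ee_rot: [-0.0, 0.67, 0.742, 0.0]
force: [-0.6, -9.0, 4.5]
grip_width: 0.501
```

```bash
python3 st.py
```

```text
t 8.1 pos [503.6  46.5  23.7] dock 57.4 -3.4 turn [-0.001   0.0003 -0.0025] F [-0.56 -9.    4.54] Fu -8.9
```

>>> {"fn": "play_rows", "kwargs": {"plan": [[-0.4,4,0,0,0,0,0],[-0.4,4,0,0,0,0,0],[-0.4,4,0,0,0,0,0],[-0.4,4,0,0,0,0,0],[-0.4,4,0,0,0,0,0]]}}

```text
time_s: 8.52
eef_pos: [501.5, 63.6, 23.0]
ee_rot: [-0.0, 0.67, 0.742, -0.001]
force: [-0.6, -7.4, 4.0]
grip_width: 0.499
```

```bash
python3 st.py
```

```text
t 8.5167 pos [501.5  63.6  23. ] dock 74.7 -3.0 turn [ 0.0018 -0.0019 -0.0025] F [-0.61 -7.44  4.03] Fu -7.34
```

>>> {"fn": "play_rows", "kwargs": {"plan": [[-0.3,3,0.2,0,0,0,0],[-0.3,3,0.2,0,0,0,0],[-0.3,3,0.2,0,0,0,0],[-0.3,3,0.2,0,0,0,0],[-0.3,3,0.2,0,0,0,0]]}}

```text
time_s: 8.93
eef_pos: [499.7, 77.2, 22.6]
ee_rot: [-0.001, 0.671, 0.742, -0.002]
force: [0.4, -6.1, 2.2]
grip_width: 0.505
```

```bash
python3 st.py
```

```text
t 8.9333 pos [499.7  77.2  22.6] dock 88.3 -2.5 turn [ 0.0021 -0.0044 -0.0012] F [ 0.43 -6.14  2.24] Fu -6.16
```

>>> {"fn": "play_rows", "kwargs": {"plan": [[-0.2,2,0.2,0,0,0,0],[-0.2,2,0.2,0,0,0,0],[-0.2,2,0.2,0,0,0,0],[-0.2,2,0.2,0,0,0,0],[-0.2,2,0.2,0,0,0,0]]}}

```text
time_s: 9.35
eef_pos: [498.5, 85.7, 22.2]
ee_rot: [-0.002, 0.671, 0.741, -0.003]
force: [-0.1, -5.5, 2.3]
grip_width: 0.496
```

```bash
python3 st.py; python3 - <<'E'
from h import *
c=cap("wrist");cv2.imwrite("pics/w6.png",c["img"])
E
```

```text
t 9.35 pos [498.5  85.7  22.2] dock 96.9 -2.1 turn [ 0.0022 -0.0066  0.0005] F [-0.12 -5.53  2.29] Fu -5.49
```

View pics/w6.png

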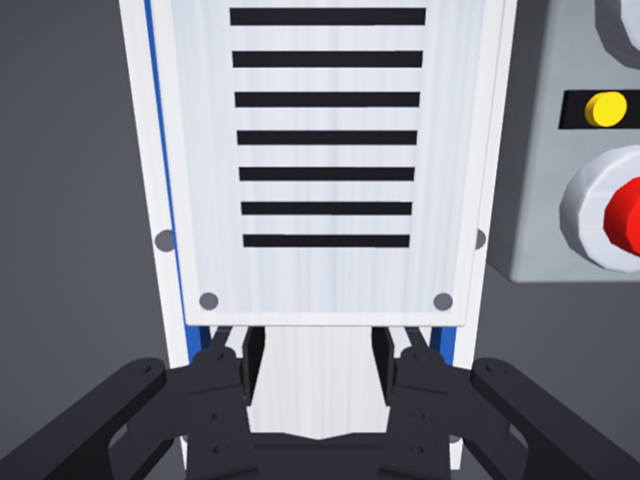

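```bash
python3 - <<'E'
from h import *
c=cap("wrist")
u=np.array([-.0995,.995]);n=np.array([-.995,-.0995]);F=np.array([506,-11])
for p,z in (((186,325),51),((464,325),51),((186,325),54),((464,325),54),((516,282),30),((516,282),0)):
    P=ray(c,[p],z)[0];d=P[:2]-F;print(p,z,P.round(1),"dock",(d@u).round(1),(d@n).round(1))
E
```

```text
(186, 325) 51 [455.4  93.4  51. ] dock 108.9 39.9
(464, 325) 51 [544.8 102.6  51. ] dock 109.2 -49.9
(186, 325) 54 [456.4  95.2  54. ] dock 110.6 38.8
(464, 325) 54 [543.4 104.2  54. ] dock 110.9 -48.7
(516, 282) 30 [569.9 111.3  30. ] dock 115.3 -75.7
(516, 282) 0 [587.2 100.2   0. ] dock 102.6 -91.8
```

>>> {"fn": "play_rows", "kwargs": {"plan": [[-0.2,2,0.3,0,-0.003,0,0],[-0.2,2,0.3,0,-0.003,0,0],[-0.2,2,0.3,0,0,0,0],[-0.1,1,0.2,0,0,0,0],[-0.1,1,0.2,0,0,0,0]]}}

```text
time_s: 9.87
eef_pos: [496.7, 94.2, 22.2]
ee_rot: [-0.001, 0.672, 0.741, -0.001]
force: [0.3, -3.1, -0.5]
grip_width: 0.499
```

```bash
python3 st.py
```

```text
t 9.8667 pos [496.7  94.2  22.2] dock 105.6 -1.2 turn [ 0.0007 -0.0031  0.0019] F [ 0.31 -3.11 -0.53] Fu -3.13
```

>>> {"fn": "play_rows", "kwargs": {"plan": [[-0.1,1,0.2,0,0,0,0],[-0.1,1,0.2,0,0,0,0],[-0.1,1,0.2,0,0,0,0],[-0.1,1,0.2,0,0,0,0],[-0.1,1,0.2,0,0,0,0]]}}

```text
time_s: 10.28
eef_pos: [495.7, 99.4, 22.7]
ee_rot: [-0.001, 0.671, 0.741, -0.002]
force: [1.3, -6.0, -2.6]
grip_width: 0.502
```

```bash
python3 st.py
```

```text
t 10.2833 pos [495.7  99.4  22.7] dock 110.9 -0.8 turn [ 0.0014 -0.0044  0.0011] F [ 1.26 -6.01 -2.63] Fu -6.1
```

>>> {"fn": "play_rows", "kwargs": {"plan": [[0,0.7,0,0,0,0,0],[0,0.7,0,0,0,0,0],[0,0.7,0,0,0,0,0]]}}

```text
time_s: 10.53
eef_pos: [495.8, 100.6, 22.6]
ee_rot: [-0.0, 0.671, 0.741, -0.003]
force: [1.1, -7.2, -1.1]
grip_width: 0.501
```

```bash
python3 st.py
```

```text
t 10.5333 pos [495.8 100.6  22.6] dock 112.1 -1.0 turn [ 0.0037 -0.0045 -0.0001] F [ 1.07 -7.2  -1.15] Fu -7.27
```

>>> {"fn": "play_rows", "kwargs": {"plan": [[0,0.7,0,0,0,0,0],[0,0.7,0,0,0,0,0]]}}

```text
time_s: 10.7
eef_pos: [495.9, 101.3, 22.6]
ee_rot: [0.0, 0.671, 0.742, -0.004]
force: [1.4, -7.8, -1.2]
grip_width: 0.497
```

```bash
python3 st.py
```

```text
t 10.7 pos [495.9 101.3  22.6] dock 112.7 -1.1 turn [ 0.0053 -0.0046 -0.001 ] F [ 1.36 -7.77 -1.22] Fu -7.86
```

About 7 to 8 N suggests the ejector bar. I'll go on in small steps.

>>> {"fn": "play_rows", "kwargs": {"plan": [[-0.1,1,0,0,0,0,0],[-0.1,1,0,0,0,0,0],[-0.1,1,0,0,0,0,0]]}}

```text
time_s: 10.95
eef_pos: [495.8, 103.1, 22.7]
ee_rot: [0.001, 0.67, 0.742, -0.004]
force: [-0.1, -6.2, -3.3]
grip_width: 0.499
```

```bash
python3 st.py
```

```text
t 10.95 pos [495.8 103.1  22.7] dock 114.6 -1.2 turn [ 0.0078 -0.0044 -0.0021] F [-0.1  -6.16 -3.34] Fu -6.12
```

>>> {"fn": "play_rows", "kwargs": {"plan": [[-0.1,1,0,0,0,0,0],[-0.1,1,0,0,0,0,0]]}}

```text
time_s: 11.12
eef_pos: [495.9, 104.2, 22.8]
ee_rot: [0.002, 0.67, 0.742, -0.005]
force: [0.6, -10.5, -2.3]
grip_width: 0.497
```

```bash
python3 st.py
```

```text
t 11.1167 pos [495.9 104.2  22.8] dock 115.7 -1.4 turn [ 0.0097 -0.004  -0.0029] F [  0.61 -10.48  -2.29] Fu -10.48
```

>>> {"fn": "play_rows", "kwargs": {"plan": [[-0.1,0.9,0,0.003,0,0,0],[-0.1,0.9,0,0.003,0,0,0]]}}

```text
time_s: 11.28
eef_pos: [496.2, 104.6, 22.9]
ee_rot: [0.001, 0.669, 0.743, -0.004]
force: [0.5, -9.8, -1.5]
grip_width: 0.503
```

```bash
python3 st.py
```

```text
t 11.2833 pos [496.2 104.6  22.9] dock 115.9 -1.7 turn [ 0.0068 -0.0031 -0.005 ] F [ 0.5  -9.76 -1.54] Fu -9.76
```

>>> {"fn": "play_rows", "kwargs": {"plan": [[-0.1,0.9,0,0.003,0,0,0],[-0.1,0.9,0,0.003,0,0,0]]}}

```text
time_s: 11.45
eef_pos: [496.3, 104.7, 23.0]
ee_rot: [0.0, 0.669, 0.744, -0.002]
force: [1.7, -9.7, -1.8]
grip_width: 0.5
```

```bash
python3 st.py
```

```text
t 11.45 pos [496.3 104.7  23. ] dock 116.1 -1.9 turn [ 0.0039 -0.0028 -0.0067] F [ 1.69 -9.65 -1.83] Fu -9.77
```

It has stalled at about 9.8 N for a 0.9 mm command, so force scales with the commanded step at about 11 N/mm. I'll step up.

>>> {"fn": "play_rows", "kwargs": {"plan": [[-0.1,1.2,0,0,0,0.003,0],[-0.1,1.2,0,0,0,0.003,0]]}}

```text
time_s: 11.62
eef_pos: [496.8, 105.0, 23.0]
ee_rot: [0.002, 0.666, 0.746, -0.003]
force: [1.4, -13.1, -3.0]
grip_width: 0.5
```

```bash
python3 st.py
```

```text
t 11.6167 pos [496.8 105.   23. ] dock 116.3 -2.4 turn [ 0.0073 -0.0018 -0.0133] F [  1.36 -13.05  -2.98] Fu -13.12
```

>>> {"fn": "play_rows", "kwargs": {"plan": [[-0.1,1.3,0,0,0,0,0],[-0.1,1.3,0,0,0,0,0]]}}

```text
time_s: 11.78
eef_pos: [496.9, 105.0, 23.0]
ee_rot: [0.003, 0.666, 0.746, -0.005]
force: [1.0, -13.5, -2.2]
grip_width: 0.495
```

```bash
python3 st.py
```

```text
t 11.7833 pos [496.9 105.   23. ] dock 116.3 -2.5 turn [ 0.0116 -0.0021 -0.0133] F [  0.95 -13.52  -2.16] Fu -13.55
```

Firm stop at TCP dock x = 116.3, which puts the unit origin at about 185. I'll press at about 17 N.

>>> {"fn": "play_rows", "kwargs": {"plan": [[-0.1,1.55,0,0.002,0,0,0],[-0.1,1.6,0,0.002,0,0,0]]}}

```text
time_s: 11.95
eef_pos: [496.9, 105.1, 23.0]
ee_rot: [0.003, 0.666, 0.746, -0.006]
force: [0.0, -16.1, -1.9]
grip_width: 0.501
```

```bash
python3 st.py
```

```text
t 11.95 pos [496.9 105.1  23. ] dock 116.5 -2.5 turn [ 0.0125 -0.0028 -0.0135] F [  0.03 -16.08  -1.9 ] Fu -16.0
```

>>> {"fn": "play_rows", "kwargs": {"plan": [[-0.1,1.7,0,0.002,0,0,0],[-0.1,1.7,0,0.002,0,0,0],[-0.1,1.7,0,0.002,0,0,0],[-0.1,1.7,0,0.002,0,0,0],[-0.1,1.7,0,0.002,0,0,0]]}}

```text
time_s: 12.37
eef_pos: [496.9, 105.1, 23.1]
ee_rot: [0.004, 0.666, 0.746, -0.007]
force: [-0.2, -16.7, -1.5]
grip_width: 0.498
```

```bash
python3 st.py
```

```text
t 12.3667 pos [496.9 105.1  23.1] dock 116.5 -2.5 turn [ 0.0159 -0.0046 -0.0136] F [ -0.24 -16.7   -1.54] Fu -16.59
```

>>> {"fn": "play_rows", "kwargs": {"plan": [[-0.1,1.7,0,0.002,0,0,0],[-0.1,1.7,0,0.002,0,0,0],[-0.1,1.7,0,0.002,0,0,0],[-0.1,1.7,0,0.002,0,0,0],[-0.1,1.7,0,0.002,0,0,0]]}}

```text
time_s: 12.78
eef_pos: [496.8, 105.1, 23.3]
ee_rot: [0.004, 0.666, 0.746, -0.009]
force: [-0.1, -16.8, -1.6]
grip_width: 0.499
```

```bash
python3 st.py; python3 - <<'E'
from h import *
c=cap("wrist");cv2.imwrite("pics/w7.png",c["img"])
E
```

```text
t 12.7833 pos [496.8 105.1  23.3] dock 116.4 -2.4 turn [ 0.0194 -0.0065 -0.0137] F [ -0.14 -16.76  -1.55] Fu -16.66
```

View pics/w7.png

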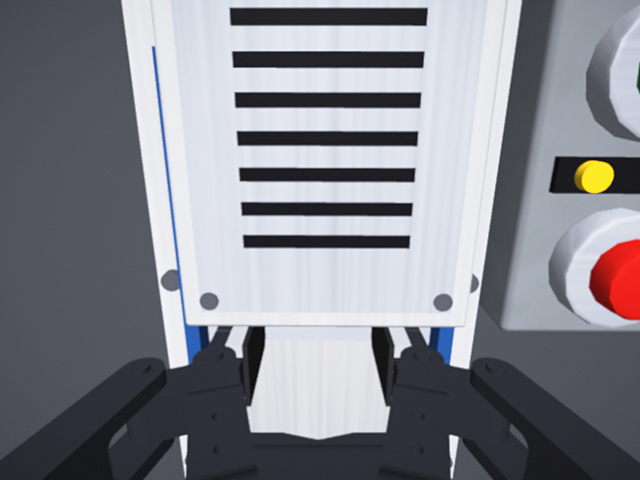

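```bash
python3 - <<'E'
from h import *
c=cap("wrist")
u=np.array([-.0995,.995]);n=np.array([-.995,-.0995]);F=np.array([506,-11])
o=-c["W"][:3,:3].T@c["W"][:3,3];print("cam",o,(o[:2]-F)@u)
for p,z in (((186,325),51),((464,325),51),((320,326),51),((320,327),12),((320,340),12),((320,433),10),((503,330),30),((600,330),30)):
    P=ray(c,[p],z)[0];d=P[:2]-F;print(p,z,P.round(1),"dock",(d@u).round(1),(d@n).round(1))
im=c["img"];print(im[300:350:3,320].tolist())
cv2.imwrite("pics/w7c.png",cv2.resize(im[290:370,150:500],None,fx=2.2,fy=2.2))
E
```

```text
cam [489.76781029 182.18393489 163.75497689] 193.83311809596643
(186, 325) 51 [453.4 111.9  51. ] dock 127.5 40.1
(464, 325) 51 [543.2 122.6  51. ] dock 129.2 -50.3
(320, 326) 51 [496.9 116.7  51. ] dock 128.0 -3.7
(320, 327) 12 [499.4  93.6  12. ] dock 104.7 -3.9
(320, 340) 12 [500.2  87.1  12. ] dock 98.2 -4.0
(320, 433) 10 [506.3  33.6  10. ] dock 44.4 -4.8
(503, 330) 30 [568.7 111.1  30. ] dock 115.2 -74.5
(600, 330) 30 [605.9 115.4  30. ] dock 115.9 -112.0
[[235, 226, 221], [235, 226, 221], [234, 225, 219], [235, 226, 220], [238, 231, 229], [243, 239, 238], [243, 239, 238], [243, 239, 239], [237, 233, 232], [232, 220, 216], [233, 224, 220], [233, 223, 219], [233, 222, 219], [233, 224, 220], [230, 226, 225], [230, 225, 223], [230, 226, 225]]
```

The lip lies at x ≈ 98 to 105 and the unit's rear edge is clear of it at about 125 to 128, so the unit origin is about 185 to 188. It is centred within about 1 mm and held 16.7 N. Next I'll back off, raise and shut the fingers.

>>> {"fn": "play_rows", "kwargs": {"plan": [[0.8,-8,0,0,0,0,0],[0.8,-8,0,0,0,0,0],[0.8,-8,0,0,0,0,0],[0,0,12,0.01,-0.005,-0.013,0],[0,0,15,0.01,0,0,0]]}}

```text
time_s: 13.3
eef_pos: [497.7, 80.2, 49.8]
ee_rot: [-0.004, 0.671, 0.741, -0.001]
force: [0.7, 0.9, 0.5]
grip_width: 0.499
```

>>> {"fn": "play_rows", "kwargs": {"plan": [[0,0,20,0,0,0,-1],[0,0,20,0,0,0,-1],[0,0,20,0,0,0,-1],[0,0,15,0,0,0,-1],[0,0,0,0,0,0,-1]]}}

```text
time_s: 13.72
eef_pos: [498.2, 80.6, 134.8]
ee_rot: [-0.003, 0.673, 0.74, 0.004]
force: [0.8, -0.6, 0.6]
grip_width: 0.006
```

```bash
python3 st.py
```

```text
t 13.7167 pos [498.2  80.6 134.8] dock 92.0 -1.3 turn [-0.0098  0.0005  0.0054] F [ 0.83 -0.58  0.6 ] Fu -0.65
```

>>> {"fn": "play_rows", "kwargs": {"plan": [[22,12,0,-0.005,0,0,-1],[22,12,0,-0.005,0,0,-1],[22,12,0,0,0,0,-1],[22,12,0,0,0,0,-1],[0,0,0,0,0,0,-1]]}}

```text
time_s: 14.13
eef_pos: [588.2, 131.4, 136.6]
ee_rot: [-0.0, 0.674, 0.738, 0.002]
force: [0.4, 0.5, 0.0]
grip_width: 0.001
```

```bash
python3 st.py; python3 - <<'E'
from h import *
c=cap("wrist");cv2.imwrite("pics/w8.png",c["img"])
h=cv2.cvtColor(c["img"],cv2.COLOR_BGR2HSV).astype(int);H,S,V=h[...,0],h[...,1],h[...,2]
for nm,m in(("g",(H>40)&(H<90)&(S>100)&(V>50)),("r",((H<8)|(H>172))&(S>140)&(V>80))):
    n,l,st,ce=cv2.connectedComponentsWithStats(m.astype(np.uint8))
    for k in range(1,n):
        if st[k,4]>300: print(nm,ce[k].round(),st[k],ray(c,[ce[k]],48)[0].round(1),ray(c,[ce[k]],44)[0].round(1))
E
```

```text
t 14.1333 pos [588.2 131.4 136.6] dock 133.5 -96.0 turn [-0.0036  0.0031  0.0088] F [0.38 0.5  0.05] Fu 0.46
g [334. 122.] [ 312   99   44   47 1583] [591.1 206.5  48. ] [591.2 206.5  44. ]
r [334. 231.] [ 314  210   41   42 1334] [597.8 143.3  48. ] [598.1 142.2  44. ]
```

View pics/w8.png

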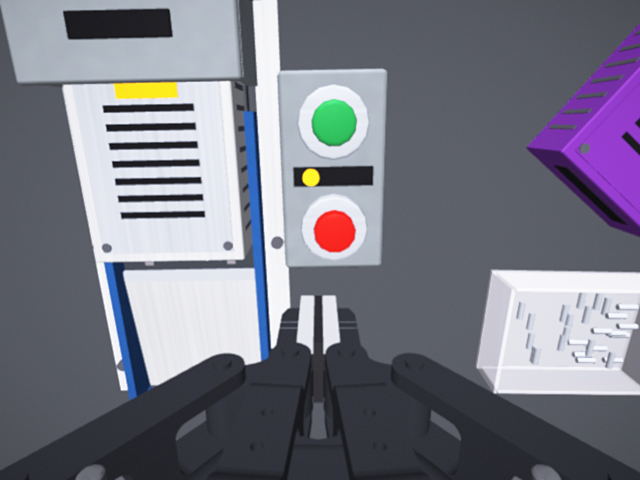

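The unit is under the hood with a dark deck strip behind it. Green is at (334,122), which is about (590.5, 206.5), agreeing with the other views. I'm moving above it.

>>> {"fn": "play_rows", "kwargs": {"plan": [[1.2,25,0,0,0,0,-1],[0.6,25,0,0,0,0,-1],[0.5,25,0,0,0,0,-1],[0,0,0,0,0,0,-1],[0,0,-20,0,0,0,-1]]}}

```text
time_s: 14.6
eef_pos: [587.3, 207.0, 117.9]
ee_rot: [-0.001, 0.675, 0.738, 0.003]
force: [0.0, 0.1, -0.2]
grip_width: -0.0
```

>>> {"fn": "play_rows", "kwargs": {"plan": [[0,0,-15,0,0,0,-1],[0,0,-15,0,0,0,-1],[0,0,-10,0,0,0,-1],[0,0,-5,0,0,0,-1],[0,0,0,0,0,0,-1]]}}

```text
time_s: 15.02
eef_pos: [582.5, 204.8, 67.7]
ee_rot: [-0.004, 0.676, 0.737, 0.0]
force: [-0.3, 0.3, 0.9]
grip_width: 0.002
```

```bash
python3 st.py
```

```text
t 15.0167 pos [582.5 204.8  67.7] dock 207.1 -97.6 turn [-0.0059 -0.0051  0.0124] F [-0.26  0.31  0.88] Fu 0.34
```

Drifted 8 mm in x. I'll correct that, then press in small steps.

>>> {"fn": "play_rows", "kwargs": {"plan": [[4,1,0,-0.003,-0.002,0.006,-1],[4,1,0,-0.003,-0.003,0.006,-1],[0,0,-5,0,0,0,-1],[0.2,0,-5,0,0,0,-1],[0,0,0,0,0,0,-1]]}}

```text
time_s: 15.43
eef_pos: [592.8, 206.5, 59.6]
ee_rot: [0.002, 0.671, 0.741, 0.002]
force: [-1.2, -0.2, -0.8]
grip_width: 0.001
```

```bash
python3 st.py
```

```text
t 15.4333 pos [592.8 206.5  59.6] dock 207.7 -108.0 turn [-0.      0.0046 -0.0001] F [-1.18 -0.22 -0.81] Fu -0.1
```

>>> {"fn": "play_rows", "kwargs": {"plan": [[-1.5,0,-3,0,0,0,-1],[0,0,-3,0,0,0,-1],[0,0,-3,0,0,0,-1],[0,0,-3,0,0,0,-1]]}}

```text
time_s: 15.77
eef_pos: [591.7, 206.6, 47.6]
ee_rot: [0.002, 0.671, 0.742, 0.002]
force: [-0.8, 0.4, 4.3]
grip_width: -0.002
```

```bash
python3 st.py
```

```text
t 15.7667 pos [591.7 206.6  47.6] dock 208.0 -106.9 turn [-0.0003  0.0064 -0.0002] F [-0.82  0.38  4.3 ] Fu 0.46
```

>>> {"fn": "play_rows", "kwargs": {"plan": [[0,0,-2,0,0,0,-1],[0,0,-2,0,0,0,-1]]}}

```text
time_s: 15.93
eef_pos: [591.9, 206.6, 45.6]
ee_rot: [0.003, 0.671, 0.742, 0.002]
force: [-11.3, -2.6, 28.6]
grip_width: 0.002
```

```bash
python3 st.py
```

```text
t 15.9333 pos [591.9 206.6  45.6] dock 208.0 -107.1 turn [-0.0001  0.0072 -0.0005] F [-11.3   -2.62  28.59] Fu -1.48
```

Bottomed out hard at z = 45.6 with 28.6 N. I'll ease off step by step and read force against height to confirm the stroke was a button's.

>>> {"fn": "play_rows", "kwargs": {"plan": [[0,0,0,0,0,0,-1]]}}

```text
time_s: 16.02
eef_pos: [591.9, 206.6, 46.7]
ee_rot: [0.003, 0.671, 0.742, 0.002]
force: [-2.9, -1.1, 5.2]
grip_width: -0.002
```

>>> {"fn": "play_rows", "kwargs": {"plan": [[-0.5,0,1,0,0,0,-1]]}}

```text
time_s: 16.1
eef_pos: [591.7, 206.6, 48.3]
ee_rot: [0.003, 0.671, 0.742, 0.003]
force: [1.0, -0.6, 3.3]
grip_width: 0.001
```

>>> {"fn": "play_rows", "kwargs": {"plan": [[-0.5,0,1,0,0,0,-1]]}}

```text
time_s: 16.18
eef_pos: [591.7, 206.6, 49.9]
ee_rot: [0.004, 0.671, 0.742, 0.003]
force: [1.6, -0.4, 2.6]
grip_width: 0.002
```

>>> {"fn": "play_rows", "kwargs": {"plan": [[0,0,1.5,0,0,0,-1]]}}

```text
time_s: 16.27
eef_pos: [591.8, 206.6, 51.5]
ee_rot: [0.004, 0.671, 0.742, 0.004]
force: [0.2, -0.4, 1.3]
grip_width: 0.005
```

>>> {"fn": "play_rows", "kwargs": {"plan": [[0,0,1.5,0,0,0,-1]]}}

```text
time_s: 16.35
eef_pos: [591.6, 206.6, 52.9]
ee_rot: [0.004, 0.671, 0.742, 0.003]
force: [-0.1, -0.6, 0.0]
grip_width: -0.003
```

>>> {"fn": "play_rows", "kwargs": {"plan": [[0,0,1.5,0,0,0,-1]]}}

```text
time_s: 16.43
eef_pos: [591.3, 206.6, 54.1]
ee_rot: [0.003, 0.671, 0.742, 0.003]
force: [-1.0, 0.1, 0.0]
grip_width: 0.0
```

>>> {"fn": "play_rows", "kwargs": {"plan": [[0,0,1.5,0,0,0,-1]]}}

```text
time_s: 16.52
eef_pos: [591.1, 206.6, 55.3]
ee_rot: [0.003, 0.671, 0.742, 0.003]
force: [0.1, 0.3, 0.5]
grip_width: -0.001
```

>>> {"fn": "play_rows", "kwargs": {"plan": [[0,0,1.5,0,0,0,-1]]}}

```text
time_s: 16.6
eef_pos: [590.8, 206.6, 56.6]
ee_rot: [0.003, 0.671, 0.742, 0.002]
force: [-0.4, -0.8, -0.7]
grip_width: 0.001
```

That is a linear spring from about 52.5 to 46.5 mm, 0 to 5 N, then a hard stop. So it was a full 6 mm press, now released. I'll retreat and do a final check.

>>> {"fn": "play_rows", "kwargs": {"plan": [[0,-5,15,0,0,0,-1],[0,-15,25,0,0,0,-1],[0,-25,25,0,0,0,-1],[0,-25,10,0,0,0,-1],[0,0,0,0,0,0,-1]]}}

```text
time_s: 17.02
eef_pos: [588.5, 135.2, 132.5]
ee_rot: [0.001, 0.67, 0.743, 0.0]
force: [0.3, -0.4, 0.1]
grip_width: -0.0
```

```bash
python3 st.py; python3 - <<'E'
from h import *
c=cap("wrist");cv2.imwrite("pics/w9.png",c["img"])
E
```

```text
t 17.0167 pos [588.5 135.2 132.5] dock 137.3 -96.7 turn [ 0.0011  0.0018 -0.004 ] F [ 0.29 -0.38  0.12] Fu -0.41
```

View pics/w9.png

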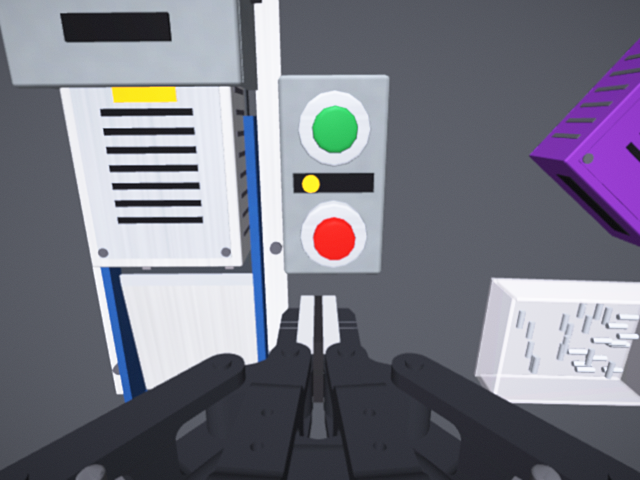

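The unit is still home under the hood, with its rear edge at (100–240, 265) beyond the lip. The green button is up at (335,130) and the gripper is clear. Handing in.

```bash
python3 -c "
from rig import ctrl
print(ctrl.finish_job())"
```

```text
the job is handed in; nothing more can be done
None
```

I loaded the unit, pressed it home, pressed the green button once and handed the job in after about 17 s of robot time. No verdict is reported.

- **Loading:** I pushed the unit square with two half-open fingers, up the ramp and over the lip. The highest force I read, 18.5 N, came while it was still climbing. That was before the 25 N limit applies.
- **Pressing home:** Drag rose to 7–10 N at what looked like the ejector bar, then it stopped firmly. I held 16–17 N for about 0.9 s. By the wrist camera its origin lay at about dock x = 185–188 mm, 1–2 mm off the centre line.
- **Green button:** Easing off showed a spring of about 6 mm, from 0 to 5 N, so it went right down and came back up. I pushed past its bottom to 28.6 N for a moment with the fingers, more than it needed.
- **Last check:** In the final picture the unit was still in place, the green button was up, and the gripper was clear with about 0 N on it. I did not touch the red button. I also touched no bystanders, but I did not measure whether any of them moved.

**Disagreements:**
- The dock's position differed by 3–5 mm between the top and wrist cameras. I steered by what the wrist camera showed relative to the rails.
- The button tops came out at 44 mm by the cameras, but I felt the green one at a tool height of about 52 mm. The task gives about 48 mm.
- An early fast descent tilted and drifted the arm, so I corrected it before pushing.

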